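# Open the laser engraver's lid and hold it at 45 degrees

## Task

The laser engraver has just finished a stamp and must be aired: with its lid still shut, press the red, then the yellow, then the green button fully down, one at a time, letting each spring back. Then take the lid by its black bar handle, raise it to 45 degrees (the red tick on its scale) and keep holding it there with the gripper, for the lid falls shut by itself: the program finishes while holding it still. Leave the loose things on the bench where they are.

Things in the scene. Friction and masses are not known exactly. Their poses are not given: they have to be found in the camera images.
- engraver: desktop laser engraver, a white open-topped case 170 (x) x 220 (y) x 86 mm high with an amber-windowed lid on top, fixed to the bench. Origin: centre of its underside, on the bench top; its x axis points from its front (the handle side, facing the robot) to its back, y to its left, z up. A small scale at the right-hand side of the lid has black ticks each 15 degrees and a longer red tick at 45 degrees
- lid_hinge (a point): mid-point of the lid's hinge line, fixed to the case: 80 mm behind the case's centre, 90 mm above the bench; the hinge line runs along the engraver's y
- lid_grip (a point): centre of the lid's handle, a straight round black bar 12 mm in diameter and 122 mm long, parallel to the hinge line, held by two arms at 55 mm either side of its centre. It stands 38 mm in front of the case and lid edge (clear gap 32 mm) and 203 mm from the hinge line, at the hinge line's height when the lid is shut; it moves with the lid
- lid (a joint): opening angle of the lid in rad: 0 = shut, level; grows as the handle swings up and back over the hinge; stop at 1.3. The lid (6 mm thick, 0.25 to 0.45 kg) has no stay and falls shut from any angle when let go
- button_box: grey push-button box, 75 x 180 x 40 mm high, fixed to the bench; origin at the centre of its underside, its 180 mm side along its y. Its three spring buttons stand in a row along its y, 55 mm apart, in any order of colours
- red_top (a point): centre of the top face of the round red button (28 mm across; it stops the job); pressed straight down
- red (a joint): travel of the red button in m: 0 = up, 0.006 = fully down (takes 5 N there); springs back
- yellow_top (a point): centre of the top face of the round yellow button (28 mm across; it parks the laser head); pressed straight down
- yellow (a joint): travel of the yellow button in m: 0 = up, 0.006 = fully down (takes 5 N there); springs back
- green_top (a point): centre of the top face of the round green button (28 mm across; it releases the lid); pressed straight down
- green (a joint): travel of the green button in m: 0 = up, 0.006 = fully down (takes 5 N there); springs back
- oil_can: red oil can with long spout, 64 mm wide, 151 mm tall; loose bystander, origin at the centre of its underside
- tape_roll: roll of tape lying flat, 104 mm across, 25 mm high; loose bystander, origin at the centre of its underside
- sanding_block: wooden sanding block 78 x 99 x 32 mm; loose bystander, origin at the centre of its underside
- wedge: wooden wedge 102 x 42 x 24 mm; loose bystander, origin at the centre of its underside
- strop: leather strop on a board, 53 x 212 x 14 mm, lying along y near the front edge of the bench; loose bystander, origin at the centre of its underside
- tumbler: steel tumbler, 74 mm wide, 88 mm tall; loose bystander, origin at the centre of its underside

How it is judged (in metres and radians):
On the way, in this order (a step that is already met when the one before it is completed fails the run):
1. red button pressed fully down alone, lid shut (value of joint red above 0.0045 m and value of joint lid below 0.05 rad and value of joint each of yellow, green below 0.002 m), for 0.05 s.
2. yellow button pressed fully down alone, lid shut (value of joint yellow above 0.0045 m and value of joint lid below 0.05 rad and value of joint each of red, green below 0.002 m), for 0.05 s.
3. green button pressed fully down alone, lid shut (value of joint green above 0.0045 m and value of joint lid below 0.05 rad and value of joint each of red, yellow below 0.002 m), for 0.05 s.
4. all buttons up again and the lid lifted clear by the fingers (value of joint lid above 0.2 rad and contact force between the fingers and lid above 0.5 N and value of joint each of red, yellow, green below 0.002 m), for 0.2 s.
At the end, for the whole second after the job is handed in: the fingers hold the lid, still (under 0.06 rad/s), at 45 degrees within 6 (0.68 to 0.89 rad), with all buttons up (value of joint lid between 0.68 and 0.89 rad and velocity of joint lid between -0.06 and 0.06 rad/s and contact force between the fingers and lid above 0.5 N and value of joint each of red, yellow, green below 0.002 m); the arm keeps its last pose, push and grip.
It fails at once if two buttons down together (value of joint each of red, yellow above 0.003 m or value of joint each of yellow, green above 0.003 m or value of joint each of red, green above 0.003 m).
It fails at once if a loose thing on the bench moved more than 30 mm (distance of any of oil_can, tape_roll, sanding_block, wedge, strop, tumbler from where it was at the start of the episode above 0.03 m).
It also fails if it takes over 48 s, if anything falls off the work surface, if the arm or the gripper's body presses on something with over 40 N, if the wrist force passes 120 N, or if a joint passes its speed limit or range.

## Robot

A 7-joint arm with a two-finger parallel gripper is mounted at the origin on a cart in front of the work surface, level with it; the furniture and walls round the work are solid. World frame = base frame: x ahead of the robot, y to its left, z up, the work surface at z = 0. Lengths are in mm, angles in rad, forces in N, time in s.
With the tool pointing down it reaches from about 350 to 900 mm from the base axis. Payload 19.9 kg.
Tool frame: the origin (TCP) lies midway between the tips of the shut fingers; the grasp point (between the pads) lies 19 mm behind it; z points along the fingers, y is the line along which they close (so a half turn about z gives the same grasp; the last joint's range is limited). The gripper opens to 85 mm and grips with 20 to 120 N. Pads are 22 mm wide; open, the fingers measure 114 mm over their backs; the gripper's body (76 mm by 85 mm) begins 54 mm behind the grasp point. The pads swing forward as they close: fully open they stand 13 mm farther back than shut.
Start: joints at [-1.2, 0.417, -0.01, 1.614, 0.005, 1.111, -0.053], TCP at [250.722, 572.485, 231.26] pointing down, gripper open.
Joint ranges: [-2.81, 2.81], [-0.39, 2.02], [-1.27, 1.25], [0.06, 2.57], [-1.19, 4.33], [0.19, 2], [-2.82, 2.82]. Speed limits (rad/s): [1.89, 1.89, 2.39, 2.39, 3.01, 3.01, 3.01].

## Interface

Orientations are given as a rotation vector (axis times angle).
In Python, from rig import env gives the robot as it stands.
- The arm moves only by the tool arm_command, never from a script. Its argument "motion" is a list of rows, each a list of 7 numbers: the shift along the tool's x, y, z in cm, then the turn, a rotation vector about the tool's x, y, z in rad, then the closure in counts, from 0 (fully open) to 255 (shut). In form: [[x, y, z, ax, ay, az, jaw], ...]. A call has 1 to 5 rows; each row is the pose to reach, as a shift and turn from the pose commanded when the call began, along the tool's axes at that moment; what a row does not reach only later rows make up. A row lasts 1/12 s, in which the tool goes at most 41.7 mm and 7.16 degrees, less where a joint would pass 70% of its speed; a pose out of reach is approached as far as the arm can. A call with a gripper value outside its range is refused whole. The fingers move at their own pace and stop on an object; "grip_force" is the grip in N (left out, the last holds). Time passes only in rows, so rows that repeat a pose let the fingers close. It gives the time, the measured TCP pose, the force, the opening and the grip force at its end, in the units of the state.
- env.get_obs(): the state, without advancing time (a new reading comes with each control period).
- env.read_camera(name): name is "scene" or "side" or "wrist"; returns the picture (384x512x3 uint8, blue, green, red); there is no depth.
- env.get_calibration(name): a dict with "camera_matrix" (3x3 intrinsics, pixels), "D" ([k1, k2, p1, p2, k3] as OpenCV has them; the pictures are not rectified), "position" and "rotation" of the camera in the world; the wrist camera has in their place "mount" (4x4, takes a point from camera to tool coordinates, whose origin is the TCP and whose axes are the flange's). Camera axes: x right, y down, z forward; pixel columns grow to the right and rows downward; lengths in mm; the calibration is good to about 2 mm. A picture is of the moment at which its call begins: read the wrist's pose just before it. get_calibration takes no time and is no camera call.
- env.hand_in(): hands the job in; it is judged then, once.
The state is a dict: "t": time; "q": joint angles; "joint_vel": joint speeds; "joint_torque": joint torques, N m; "eef_pos": TCP position; "orientation": TCP orientation; "ft_force": force on the tool from outside, world axes, zero at the start; "moment": the same for the moment, N m; "grip_width": finger opening in mm; "grip_force": force on a finger pad.
Only numpy, scipy, OpenCV 4.12 (cv2) and the standard library are available. Lean on these libraries where they do the work, as an engineer would, in place of code of your own. Each camera call takes 0.05 s, during which the arm holds its last target. There are 200 camera calls.

## Working session

There is one attempt and no reset: what is moved stays moved. The work goes in short steps, Python scripts to look and compute and a tool call to move; the robot and the scene stay as the last step left them, time stands still between calls to the robot, and variables do not carry over. Pictures are saved under pics/ and viewed, at most 10 in all, crops included, and the job is handed in when it is done.

Besides the shell and the picture viewer there is one more tool, called after ">>>" as name([rows], argument=value, ...), one row to a line, values as JSON. arm_command: Moves the arm, as the interface text tells. Its arguments: {"type":"object","properties":{"motion":{"type":"array"},"grip_force":{"type":"number"}},"required":["motion"]}

```bash
mkdir -p pics; ls; python3 - <<'E'
from rig import env
import cv2,numpy as np
o=env.get_obs()
print({k:np.round(v,3) for k,v in o.items()})
for n in("scene","side"):
    cv2.imwrite(f"pics/{n}0.png",env.read_camera(n))
    c=env.get_calibration(n);print(n,{k:np.round(v,3).tolist() for k,v in c.items()})
print(env.get_calibration("wrist"))
E
```

```text
pics
{'t': np.float64(0.0), 'q': array([-1.2  ,  0.418, -0.01 ,  1.614,  0.005,  1.111, -0.053]), 'joint_vel': array([ 0.001,  0.001, -0.   ,  0.001,  0.   , -0.001, -0.   ]), 'joint_torque': array([ 3.0000e-03, -8.6443e+01,  6.8000e-01, -4.3486e+01,  1.9000e-02,
        8.0000e-03, -0.0000e+00]), 'eef_pos': array([250.585, 572.169, 230.653]), 'orientation': array([-6.440e-01, -3.075e+00,  2.000e-03]), 'ft_force': array([-1.177,  0.653, -0.271]), 'moment': array([-0.01 , -0.005, -0.044]), 'grip_force': np.float64(0.0), 'grip_width': np.float64(85.316)}
scene {'camera_matrix': [[431.435, 0.0, 252.989], [0.0, 431.435, 195.904], [0.0, 0.0, 1.0]], 'D': [0.042, 0.0, 0.0, 0.0, 0.0], 'position': [-234.499, 955.361, 710.012], 'rotation': [-0.799, 2.285, -1.387]}
side {'camera_matrix': [[500.074, 0.0, 259.608], [0.0, 500.074, 184.607], [0.0, 0.0, 1.0]], 'D': [0.035, 0.0, 0.0, 0.0, 0.0], 'position': [554.243, -1452.847, 708.133], 'rotation': [-1.964, -0.036, 0.006]}
{'camera_matrix': array([[327.22323829,   0.        , 257.71582034],
       [  0.        , 327.22323829, 191.10780377],
       [  0.        ,   0.        ,   1.        ]]), 'D': array([-0.0594405,  0.       ,  0.       ,  0.       ,  0.       ]), 'mount': array([[ 1.01527804e-04, -9.56027095e-01, -2.93278336e-01,
         7.59427573e+01],
       [ 9.99999537e-01, -1.83613991e-04,  9.44726130e-04,
        -4.90301379e-01],
       [-9.57033784e-04, -2.93278297e-01,  9.56026634e-01,
        -1.42400767e+02],
       [ 0.00000000e+00,  0.00000000e+00,  0.00000000e+00,
         1.00000000e+00]])}
```

View pics/scene0.png

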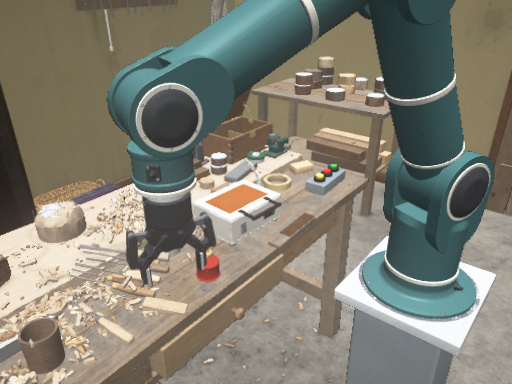

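View pics/side0.png

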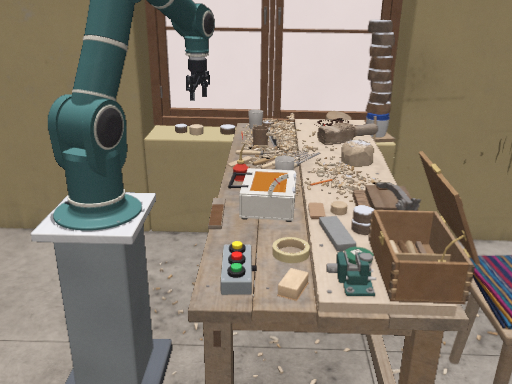

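Scene: engraver around (240,208) with its black handle near (262,210), and button box near (325,178). Side: buttons yellow (237,246), red (236,257) and green (236,268), with the engraver at (268,195).

```bash
cat > h.py <<'E'
from rig import env
import cv2,numpy as np
from scipy.spatial.transform import Rotation as R
def cam(n,obs=None):
    c=env.get_calibration(n)
    if n!="wrist": return c["camera_matrix"],c["D"],np.array(c["position"]),R.from_rotvec(c["rotation"]).as_matrix()
    T=np.eye(4);T[:3,:3]=R.from_rotvec(obs["orientation"]).as_matrix();T[:3,3]=obs["eef_pos"]
    T=T@c["mount"];return c["camera_matrix"],c["D"],T[:3,3],T[:3,:3]
def ray(c,p):
    u=cv2.undistortPoints(np.array([[p]],float),c[0],c[1])[0,0]
    return c[2],c[3]@np.array([u[0],u[1],1.])
def plane(c,p,z):
    o,d=ray(c,p);return o+d*(z-o[2])/d[2]
def tri(r1,r2):
    (a,d),(b,e)=r1,r2
    s=np.linalg.lstsq(np.c_[d,-e],b-a,rcond=None)[0]
    p,q=a+d*s[0],b+e*s[1];return (p+q)/2,np.linalg.norm(p-q)
def proj(c,P):
    return cv2.projectPoints(np.array(P,float).reshape(-1,3),cv2.Rodrigues(c[3].T)[0],-c[3].T@c[2],c[0],c[1])[0][:,0]
HSV={"red":((0,170,110),(7,255,255)),"yellow":((22,150,120),(34,255,255)),"green":((50,150,90),(75,255,255))}
def blobs(img,col,amin=8):
    m=cv2.inRange(cv2.cvtColor(img,cv2.COLOR_BGR2HSV),*HSV[col])
    n,_,s,ce=cv2.connectedComponentsWithStats(m)
    return [(np.round(ce[i],1).tolist(),s[i].tolist()) for i in range(1,n) if s[i,4]>=amin]
E
python3 - <<'E'
from h import *
for n in("scene","side"):
    im=cv2.imread(f"pics/{n}0.png");c=cam(n)
    for k in HSV: 
        for b in blobs(im,k): print(n,k,b,np.round(plane(c,b[0],50)[:2]))
s=cv2.imread("pics/scene0.png")[150:260,170:370];t=cv2.imread("pics/side0.png")[150:310,195:335]
cv2.imwrite("pics/c1.png",cv2.resize(s,None,fx=4,fy=4,interpolation=2))
cv2.imwrite("pics/c2.png",cv2.resize(t,None,fx=3.7,fy=3.7,interpolation=2))
E
```

```text
scene red ([326.9, 170.6], [324, 169, 7, 4, 19]) [ 478. -366.]
scene yellow ([319.5, 176.5], [316, 175, 8, 3, 10]) [ 473. -304.]
side red ([240.3, 167.6], [233, 164, 15, 8, 93]) [442. 295.]
side red ([239.3, 177.9], [235, 176, 10, 5, 42]) [445. 191.]
side red ([236.2, 255.1], [231, 251, 11, 9, 80]) [ 472. -341.]
side yellow ([236.6, 244.6], [232, 241, 11, 8, 68]) [ 469. -287.]
side green ([236.1, 266.8], [231, 263, 11, 9, 72]) [ 476. -397.]
```

View pics/c1.png

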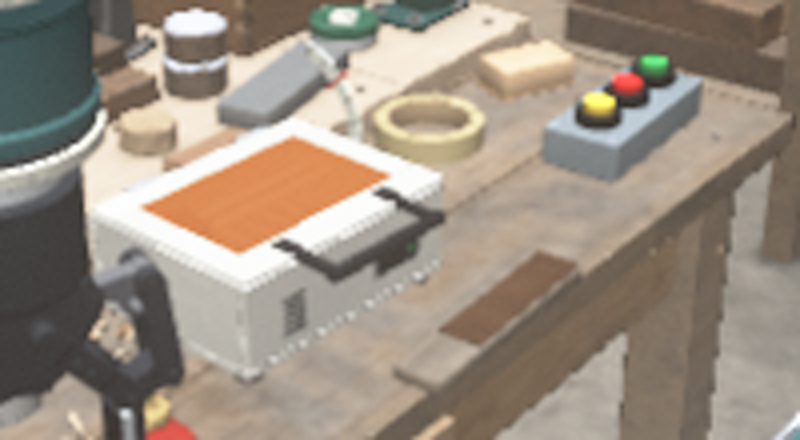

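View pics/c2.png

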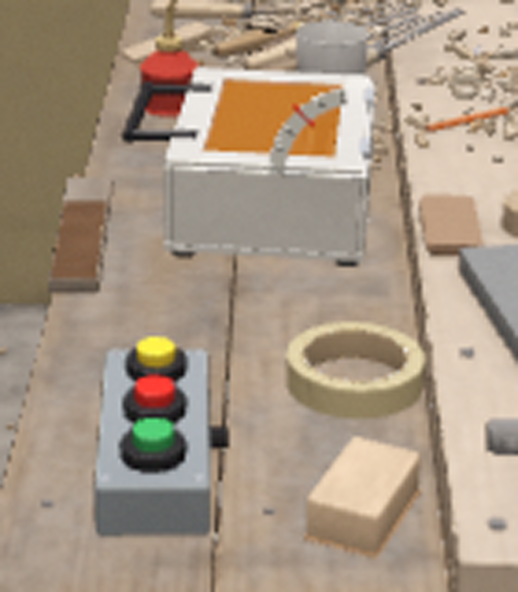

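Crops: buttons from the robot's left run yellow, red, green; button tops are in the scene at about (320,175.5), (327,170.7), (333.5,165.7). The handle bar ends are in the scene at (253,218) and (280,204), and in the side view at (233,173) and (229.6,186.6).

```bash
python3 - <<'E'
from h import *
S,D=cam("scene"),cam("side")
f=lambda c:(170+c[0]/4,150+c[1]/4); g=lambda c:(195+c[0]/3.7,150+c[1]/3.7)
for n,a,b in[("y",(600,101),(155,349)),("r",(628,83),(155,389)),("g",(654,64),(154,433)),("barL",(332,270),(141,88)),("barR",(437,215),(129,135)),
  ("lidFR",(441,180),(168,160)),("lidFL",(242,283),(193,72)),("lidBR",(292,122),(365,166))]:
    P,e=tri(ray(S,f(a)),ray(D,g(b)));print(n,P.round(1),round(e,1),"z90:",plane(S,f(a),90).round(),plane(D,g(b),90).round())
E
```

```text
y [ 469.8 -300.    57.9] 2.2 z90: [ 434. -238.   90.] [ 475. -356.   90.]
r [ 472.8 -353.5   56.4] 3.8 z90: [ 434. -285.   90.] [ 478. -408.   90.]
g [ 476.1 -408.2   55.7] 3.4 z90: [ 437. -336.   90.] [ 482. -462.   90.]
barL [430.1 130.5  90.5] 5.4 z90: [434. 129.  90.] [428. 128.  90.]
barR [425.4  14.7  89.7] 2.3 z90: [424.  16.  90.] [426.  16.  90.]
lidFR [460.7 -37.1  88.5] 6.2 z90: [455. -33.  90.] [463. -36.  90.]
lidFL [474.  179.5  87.7] 1.9 z90: [473. 182.  90.] [474. 172.  90.]
lidBR [623.6 -47.   89.7] 10.2 z90: [615. -43.  90.] [628. -39.  90.]
```

>>> arm_command([
  [-2.9, -2.85, 0, 0, 0, 0.115, 255],
  [-5.8, -5.7, 0, 0, 0, 0.23, 255],
  [-8.7, -8.55, 0, 0, 0, 0.345, 255],
  [-11.6, -11.4, 0, 0, 0, 0.46, 255],
  [-14.5, -14.25, 0, 0, 0, 0.575, 255],
])

```text
t: 0.52
eef_pos: [326.6, 381.8, 231.0]
orientation: [-1.497, -2.762, 0.001]
ft_force: [0.9, 0.8, 1.1]
grip_width: 25.8
grip_force: 0.0
```

>>> arm_command([
  [-4.0, -0.8, 0, 0, 0, 0.125, 255],
  [-8.0, -1.6, 0, 0, 0, 0.25, 255],
  [-12.0, -2.4, 0, 0, 0, 0.375, 255],
  [-16.0, -3.2, 0, 0, 0, 0.5, 255],
  [-20.0, -4.0, 0, 0, 0, 0.62, 255],
])

```text
t: 0.93
eef_pos: [403.2, 192.8, 231.3]
orientation: [-2.269, -2.173, -0.0]
ft_force: [1.1, 0.6, -0.1]
grip_width: 0.1
grip_force: 0.0
```

>>> arm_command([
  [-4, 0.9, 0, 0, 0, 0, 255],
  [-8, 1.8, 0, 0, 0, 0, 255],
  [-12, 2.7, 0, 0, 0, 0, 255],
  [-16, 3.6, 0, 0, 0, 0, 255],
  [-20, 4.5, 0, 0, 0, 0, 255],
])

```text
t: 1.35
eef_pos: [440.4, -8.7, 231.4]
orientation: [-2.262, -2.18, -0.001]
ft_force: [1.6, 0.1, -0.1]
grip_width: -0.5
grip_force: 0.0
```

>>> arm_command([
  [-4, 0.6, 0, 0, 0, 0, 255],
  [-8, 1.2, 0, 0, 0, 0, 255],
  [-12, 1.8, 0, 0, 0, 0, 255],
  [-16, 2.4, 0, 0, 0, 0, 255],
  [-20, 3, 0, 0, 0, 0, 255],
])

```text
t: 1.77
eef_pos: [463.0, -209.5, 231.3]
orientation: [2.262, 2.18, 0.0]
ft_force: [0.9, 0.7, 0.2]
grip_width: -0.0
grip_force: 0.0
```

>>> arm_command([
  [-4, 0.5, 1, 0, 0, 0, 255],
  [-8, 1, 2, 0, 0, 0, 255],
  [-11, 1.5, 4, 0, 0, 0, 255],
  [-14, 1.7, 6, 0, 0, 0, 255],
  [-14, 1.7, 6, 0, 0, 0, 255],
])

```text
t: 2.18
eef_pos: [472.1, -352.9, 167.5]
orientation: [-2.266, -2.172, 0.007]
ft_force: [-1.5, -0.9, -0.5]
grip_width: 0.1
grip_force: 0.0
```

```bash
python3 - <<'E'
from h import *
o=env.get_obs();print(o["eef_pos"].round(1),o["orientation"].round(3),o["q"].round(2))
im=env.read_camera("wrist");cv2.imwrite("pics/w1.png",im);c=cam("wrist",o)
for k in HSV:
    for b in blobs(im,k,60): print(k,b,plane(c,b[0],57).round(1))
E
```

```text
[ 472.1 -352.9  167.5] [-2.266 -2.172  0.007] [ 0.07  0.51  0.69  1.78 -0.37  0.99  0.86]
red ([259.5, 188.7], [243, 172, 34, 34, 904]) [ 471.9 -353.5   57. ]
yellow ([252.8, 120.1], [235, 101, 36, 38, 995]) [ 469. -299.   57.]
```

View pics/w1.png

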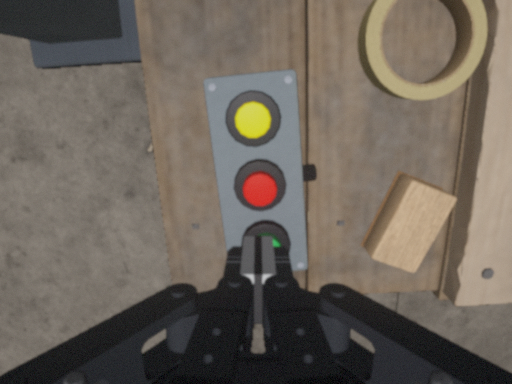

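Wrist view: yellow (253,120), red (259,189), green partly hidden at (270,240) — agrees with the two-view points to about 1 mm. Pressing red.

>>> arm_command([
  [0, 0, 4, 0, 0, 0, 255],
  [0, 0, 8, 0, 0, 0, 255],
  [0, 0, 10.2, 0, 0, 0, 255],
  [0, 0, 11, 0, 0, 0, 255],
  [0, 0, 11.3, 0, 0, 0, 255],
])

```text
t: 2.65
eef_pos: [474.9, -347.2, 57.8]
orientation: [-2.26, -2.18, 0.0]
ft_force: [-2.3, 2.4, 3.2]
grip_width: 0.1
grip_force: 1.9
```

>>> arm_command([
  [0, 0, 0.3, 0, 0, 0, 255],
  [0, 0, 0.5, 0, 0, 0, 255],
  [0, 0, 0.6, 0, 0, 0, 255],
  [0, 0, 0.6, 0, 0, 0, 255],
])

```text
t: 2.98
eef_pos: [476.0, -348.3, 55.6]
orientation: [2.261, 2.179, 0.004]
ft_force: [-11.2, 12.6, 34.8]
grip_width: -0.4
grip_force: 16.9
```

>>> arm_command([
  [0, 0, -1.5, 0, 0, 0, 255],
  [-0.57, -0.3, -1.5, 0, 0, 0, 255],
  [-0.57, -0.3, -1.5, 0, 0, 0, 255],
  [-0.57, -0.3, -1.5, 0, 0, 0, 255],
])

```text
t: 3.32
eef_pos: [472.3, -354.2, 68.3]
orientation: [2.261, 2.178, 0.001]
ft_force: [-1.3, 0.5, 0.3]
grip_width: 0.5
grip_force: 0.0
```

>>> arm_command([
  [0, 0, 0.6, 0, 0, 0, 255],
  [0, 0, 0.8, 0, 0, 0, 255],
  [0, 0, 0.8, 0, 0, 0, 255],
])

```text
t: 3.57
eef_pos: [472.0, -353.6, 58.7]
orientation: [-2.262, -2.18, 0.0]
ft_force: [2.7, 0.9, 3.9]
grip_width: -0.3
grip_force: 1.6
```

>>> arm_command([
  [0, 0, 0.2, 0, 0, 0, 255],
  [0, 0, 0.3, 0, 0, 0, 255],
  [0, 0, 0.3, 0, 0, 0, 255],
])

```text
t: 3.82
eef_pos: [472.1, -353.6, 56.2]
orientation: [-2.262, -2.18, -0.0]
ft_force: [2.3, 2.2, 3.9]
grip_width: 0.1
grip_force: 2.4
```

>>> arm_command([
  [0, 0, 0.1, 0, 0, 0, 255],
  [0, 0, 0.2, 0, 0, 0, 255],
  [0, 0, 0.2, 0, 0, 0, 255],
])

```text
t: 4.07
eef_pos: [472.2, -353.8, 55.7]
orientation: [2.262, 2.18, 0.002]
ft_force: [-5.4, 8.7, 31.9]
grip_width: -0.0
grip_force: 15.8
```

Red bottomed at z≈55.7 (hard stop, 32 N). Next is yellow.

>>> arm_command([
  [0, 0, -2, 0, 0, 0, 255],
  [2, -0.2, -2.2, 0, 0, 0, 255],
  [5.48, -0.52, -2.2, 0, 0, 0, 255],
  [5.48, -0.52, -2.2, 0, 0, 0, 255],
  [5.48, -0.52, -1, 0, 0, 0, 255],
])

```text
t: 4.48
eef_pos: [469.7, -297.5, 65.4]
orientation: [2.259, 2.182, 0.002]
ft_force: [1.2, -0.8, 0.3]
grip_width: -0.2
grip_force: 0.0
```

>>> arm_command([
  [0, 0, 0.5, 0, 0, 0, 255],
  [0, 0, 0.8, 0, 0, 0, 255],
  [0, 0, 1, 0, 0, 0, 255],
  [0, 0, 1, 0, 0, 0, 255],
  [0, 0, 1, 0, 0, 0, 255],
])

```text
t: 4.9
eef_pos: [468.6, -299.0, 55.4]
orientation: [-2.262, -2.178, -0.002]
ft_force: [-10.7, 15.0, 44.0]
grip_width: 0.3
grip_force: 21.9
```

>>> arm_command([
  [0, 0, -2, 0, 0, 0, 255],
  [-2, 0.2, -3, 0, 0, 0, 255],
  [-6, 0.6, -3, 0, 0, 0, 255],
  [-10, 1, -3, 0, 0, 0, 255],
  [-10.82, 1.04, -3, 0, 0, 0, 255],
])

```text
t: 5.32
eef_pos: [473.1, -414.3, 84.5]
orientation: [2.266, 2.172, -0.005]
ft_force: [-1.3, -0.6, 0.7]
grip_width: -0.1
grip_force: 0.0
```

>>> arm_command([
  [0, 0, 0.5, 0, 0, 0, 255],
  [0, 0, 2, 0, 0, 0, 255],
  [0, 0, 2.6, 0, 0, 0, 255],
  [0, 0, 2.95, 0, 0, 0, 255],
  [0, 0, 2.95, 0, 0, 0, 255],
])

```text
t: 5.73
eef_pos: [474.5, -407.0, 55.7]
orientation: [-2.261, -2.179, -0.001]
ft_force: [-10.7, 8.0, 32.8]
grip_width: 0.5
grip_force: 16.1
```

All three pressed. Rising and going to the handle with the jaw part-open (~30 mm).

>>> arm_command([
  [0, 0, -4, 0, 0, 0, 255],
  [2, 0, -8, 0, 0, 0, 255],
  [5, -0.5, -11, 0, 0, 0, 255],
  [9, -1.2, -12.5, 0, 0, 0, 255],
  [13, -2, -13.5, 0, 0, 0, 168],
])

```text
t: 6.15
eef_pos: [460.6, -280.5, 189.2]
orientation: [2.261, 2.18, 0.001]
ft_force: [1.5, 1.1, 0.9]
grip_width: 10.8
grip_force: 0.0
```

>>> arm_command([
  [4, -0.6, -0.5, 0, 0, 0, 168],
  [8, -1.2, -1, 0, 0, 0, 168],
  [12, -1.8, -1, 0, 0, 0, 168],
  [16, -2.4, -1, 0, 0, 0, 168],
  [20, -3, -1, 0, 0, 0, 168],
])

```text
t: 6.57
eef_pos: [437.0, -78.2, 197.8]
orientation: [-2.26, -2.181, 0.0]
ft_force: [2.7, 0.7, 0.4]
grip_width: 29.0
grip_force: 0.0
```

>>> arm_command([
  [4, -0.5, 0, 0, 0, 0, 168],
  [8, -1, 0, 0, 0, 0, 168],
  [10.5, -1.4, 0, 0, 0, 0, 168],
  [10.5, -1.4, 0, 0, 0, 0, 168],
])

```text
t: 6.9
eef_pos: [426.6, 30.1, 197.6]
orientation: [-2.252, -2.188, 0.001]
ft_force: [0.5, 0.6, -0.7]
grip_width: 29.5
grip_force: 0.0
```

```bash
python3 - <<'E'
from h import *
o=env.get_obs();print(o["t"],o["eef_pos"].round(1),o["orientation"].round(3),o["grip_width"])
im=env.read_camera("wrist");cv2.imwrite("pics/w2.png",im);c=cam("wrist",o)
print(proj(c,[[430,130,90],[426,15,90],[474,178,90],[461,-38,90]]).round())
E
```

```text
6.9 [426.6  30.1 197.6] [-2.252e+00 -2.188e+00  1.000e-03] 29.487595388374793
[[260.  55.]
 [259. 207.]
 [323. -20.]
 [301. 264.]]
```

View pics/w2.png

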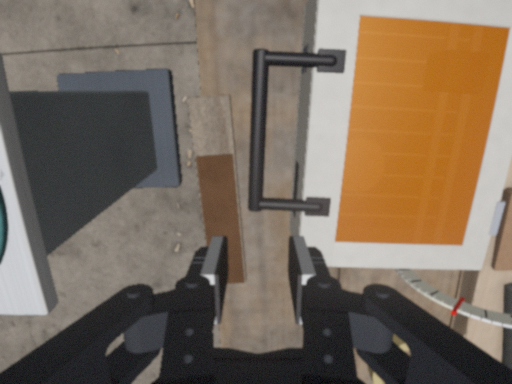

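Wrist view: the black bar runs from (260,50) to (256,208), and the fingers are open at the bottom. Casting the bar ends onto z=90.

```bash
python3 - <<'E'
from h import *
o=env.get_obs();c=cam("wrist",o);im=cv2.imread("pics/w2.png").max(2)
row=lambda r:(lambda k:(k.min()+k.max())/2)(np.where(im[r,235:290]<75)[0]+235)
print([row(r) for r in range(80,190,10)])
a,b=plane(c,(row(80),80),90),plane(c,(row(180),180),90);E1,E2=plane(c,(260,50),90),plane(c,(256,208),90)
d=(a-b)/np.linalg.norm(a-b);m=(E1+E2)/2;t=(m-b)@d;ctr=b+t*d
print(a,b,E1,E2,"len",np.linalg.norm(E1-E2),"centre",ctr,"ang",np.degrees(np.arctan2(d[1],d[0])))
M=R.from_rotvec(o["orientation"]).as_matrix();print("tool delta",M.T@(ctr+[0,0,-19]-o["eef_pos"]),M[:,0])
E
```

```text
[np.float64(259.5), np.float64(259.0), np.float64(259.0), np.float64(258.5), np.float64(258.0), np.float64(257.5), np.float64(257.5), np.float64(256.5), np.float64(256.5), np.float64(256.0), np.float64(255.5)]
[429.67683651 110.47130964  90.        ] [424.2959076   35.09935178  90.        ] [430.64079086 131.04147866  90.        ] [423.9288663   11.54824733  90.        ] len 119.68158698514469 centre [426.88201813  71.3236203   90.        ] ang 85.91648757172587
tool delta [ 43.75944955  -1.37198514 126.7540793 ] [3.09416528e-02 9.99521152e-01 2.84711737e-04]
```

>>> arm_command([
  [4, -0.1, 2, 0, 0, 0.03, 168],
  [4.38, -0.14, 5, 0, 0, 0.03, 168],
  [4.38, -0.14, 6.5, 0, 0, 0.03, 168],
  [4.38, -0.14, 6.5, 0, 0, 0.03, 168],
  [4.38, -0.14, 6.5, 0, 0, 0.03, 168],
])

```text
t: 7.37
eef_pos: [427.8, 67.4, 133.0]
orientation: [-2.295, -2.145, 0.004]
ft_force: [-0.1, -0.5, 1.0]
grip_width: 29.2
grip_force: 0.0
```

```bash
python3 - <<'E'
from h import *
o=env.get_obs();c=cam("wrist",o);im=env.read_camera("wrist");cv2.imwrite("pics/w3.png",im)
print(o["eef_pos"],o["orientation"]);g=im.max(2)
P=proj(c,[[430,110,90],[426.9,71.3,90],[425,45,90]]);print(P.round())
for r in range(40,200,15):
    k=np.where(g[r,200:300]<75)[0]+200
    if len(k): p=plane(c,((k.min()+k.max())/2,r),90);print(r,k.min(),k.max(),p.round(1))
E
```

```text
[427.75566541  67.37065924 133.03806482] [-2.29530879 -2.14472354  0.00371196]
[[259. 150.]
 [258. 213.]
 [258. 253.]]
115 247 262 [429.1 129.6  90. ]
130 247 266 [429.6 121.3  90. ]
145 248 266 [429.3 112.8  90. ]
160 248 266 [428.7 104.2  90. ]
175 248 266 [428.1  95.3  90. ]
190 248 266 [427.5  86.2  90. ]
```

View pics/w3.png

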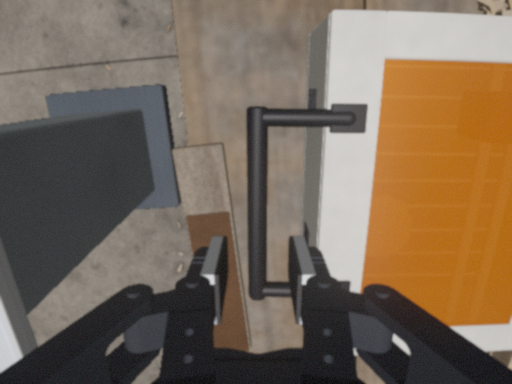

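Wrist view: the bar at column 257 lies midway between the fingers (214/302) and parallel to the pads. Descending and closing on it.

>>> arm_command([
  [0, -0.1, 3, 0, 0, 0, 168],
  [0, -0.1, 5.5, 0, 0, 0, 168],
  [0, -0.1, 6.4, 0, 0, 0, 168],
  [0, -0.1, 6.4, 0, 0, 0, 168],
  [0, -0.1, 6.4, 0, 0, 0, 168],
])

```text
t: 7.83
eef_pos: [427.8, 68.0, 70.5]
orientation: [2.295, 2.145, 0.001]
ft_force: [0.5, -0.4, 0.8]
grip_width: 29.3
grip_force: 0.0
```

>>> arm_command([
  [0, 0, 0, 0, 0, 0, 255],
  [0, 0, 0, 0, 0, 0, 255],
  [0, 0, 0, 0, 0, 0, 255],
  [0, 0, 0, 0, 0, 0, 255],
], grip_force=40)

```text
t: 8.17
eef_pos: [427.4, 68.5, 70.7]
orientation: [-2.294, -2.146, -0.002]
ft_force: [-7.0, -2.0, 16.1]
grip_width: 10.8
grip_force: 39.0
```

>>> arm_command([
  [0, 0.03, -1.06, 0, 0, 0, 255],
  [0, 0.11, -2.12, 0, 0, 0, 255],
  [0, 0.25, -3.18, 0, 0, 0, 255],
  [0, 0.44, -4.22, 0, 0, 0, 255],
  [0, 0.69, -5.25, 0, 0, 0, 255],
])

```text
t: 8.58
eef_pos: [433.9, 68.0, 123.6]
orientation: [-2.294, -2.146, -0.0]
ft_force: [-2.5, 2.1, -4.0]
grip_width: 10.4
grip_force: 39.0
```

>>> arm_command([
  [0, 0.3, -1.02, 0, 0, 0, 255],
  [0, 0.66, -2.02, 0, 0, 0, 255],
  [0, 1.07, -3.01, 0, 0, 0, 255],
  [0, 1.52, -3.97, 0, 0, 0, 255],
  [0, 2.03, -4.9, 0, 0, 0, 255],
])

```text
t: 9.0
eef_pos: [452.9, 66.7, 172.2]
orientation: [-2.293, -2.144, 0.003]
ft_force: [-11.6, 3.3, 0.1]
grip_width: 10.0
grip_force: 39.1
```

>>> arm_command([
  [0, 0.56, -0.91, 0, 0, 0, 255],
  [0, 1.16, -1.78, 0, 0, 0, 255],
  [0, 1.8, -2.63, 0, 0, 0, 255],
  [0, 2.49, -3.43, 0, 0, 0, 255],
  [0, 3.23, -4.2, 0, 0, 0, 255],
])

```text
t: 9.42
eef_pos: [483.0, 64.7, 214.3]
orientation: [-2.289, -2.142, 0.008]
ft_force: [-41.1, 3.3, 32.7]
grip_width: 10.7
grip_force: 41.8
```

>>> arm_command([
  [0, 0, 0, 0, 0, 0, 255],
  [0, 0, 0, 0, 0, 0, 255],
  [0, 0, 0, 0, 0, 0, 255],
  [0, 0, 0, 0, 0, 0, 255],
  [0, 0, 0, 0, 0, 0, 255],
])

```text
t: 9.83
eef_pos: [482.8, 64.7, 214.2]
orientation: [-2.289, -2.142, 0.007]
ft_force: [-41.2, 3.3, 34.1]
grip_width: 10.4
grip_force: 42.1
```

```bash
python3 - <<'E'
from h import *
a=env.read_camera("side")[130:240,200:320];b=env.read_camera("scene")[130:260,170:330]
a=cv2.resize(a,(480,440),interpolation=2);b=cv2.resize(b,(320,260))
b=cv2.copyMakeBorder(b,0,180,0,0,0);cv2.imwrite("pics/e1.png",np.hstack([a,b]))
o=env.get_obs();print(o["t"],o["eef_pos"],o["ft_force"],o["grip_width"],o["grip_force"])
E
```

```text
9.9333 [482.80907249  64.69780881 214.18866121] [-40.77029812   3.15205894  34.15901882] 10.626846344076958 42.06591546535492
```

View pics/e1.png

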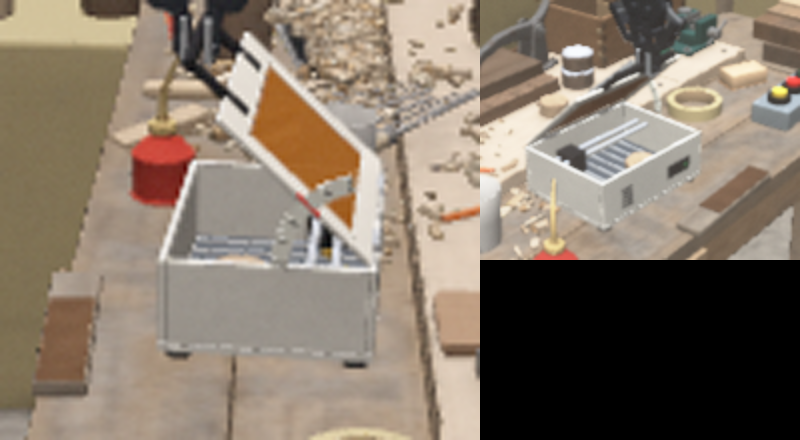

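The side view shows the lid edge at the red tick (about 45°). The fingers push inward along the lid with about 50 N, so I'll ease off outward.

>>> arm_command([
  [0, -0.12, -0.07, 0, 0, 0, 255],
  [0, -0.25, -0.15, 0, 0, 0, 255],
  [0, -0.25, -0.15, 0, 0, 0, 255],
  [0, -0.25, -0.15, 0, 0, 0, 255],
])

```text
t: 10.27
eef_pos: [483.5, 64.6, 215.3]
orientation: [-2.294, -2.145, 0.0]
ft_force: [-9.1, 2.0, 5.4]
grip_width: 10.2
grip_force: 40.9
```

>>> arm_command([
  [0, 0, 0, 0, 0, 0, 255],
  [0, 0, 0, 0, 0, 0, 255],
  [0, 0, 0, 0, 0, 0, 255],
  [0, 0, 0, 0, 0, 0, 255],
  [0, 0, 0, 0, 0, 0, 255],
])

```text
t: 10.68
eef_pos: [483.3, 64.6, 215.1]
orientation: [-2.294, -2.145, 0.001]
ft_force: [-9.6, 2.9, 6.4]
grip_width: 10.0
grip_force: 41.0
```

```bash
python3 -c "
from h import *
o=env.get_obs();print(o['eef_pos'],o['ft_force'],abs(o['joint_vel']).max(),o['grip_force'])
print(env.hand_in())"
```

```text
[483.25195026  64.64220539 215.09103784] [-9.56421391  2.94062581  6.39956054] 0.0019342048755895875 40.98397493362427
the job is handed in; nothing more can be done
None
```

I pressed red, yellow and green fully down in that order, then raised the lid to about 45° by its handle and handed the job in at about 10.7 s with the gripper holding it still; the hand-in returned no verdict.

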